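# Take the sample can off the hotplate and set it into the row on the drip tray

## Task

The can on the hotplate is done: take it by its swinging handle, lift it out of the plate's guard rim and, going clear of the bottles and the jar, set it down gently, upright and centred on the cork mat in the free place of the row on the steel drip tray. Turn it so that its two handle ears lie in line with the row, as on the other two cans, then fold its handle fully down to the same side as theirs and let go. Do not tip the can or shift the other cans, the bottles or the jar.

Things in the scene. Friction and masses are not known exactly. Their poses are not given: they have to be found in the camera images.
- hotplate: white bench hotplate, fixed, casing 165 x 120 mm, 46 mm high; origin under the middle of the casing, z up, -x is the side with the control strip (knob 58 mm high); its round plate is centred 20 mm towards +x
- plate_top (a point): middle of the hotplate's flat round plate, 58 mm above the worktop; a guard rim of 44 mm inner and 47 mm outer radius stands 8 mm above the plate round the can's foot
- can: the open stainless can on the hotplate, 76 mm diameter (79 at the rolled rim), 83 mm high, about 0.34 kg, walls 2 mm; origin at the centre of its underside, z up. Two handle ears on its +y and -y sides (51 mm from the axis over all) carry the handle's pivots, which lie on the line x = 0, z = 68 mm along the can's y axis
- can_bail (a joint): angle of that can's wire handle (bail, 5 mm wire): 0 stands straight up, +1.1 is folded fully down to the can's +x side and -1.1 fully down to its -x side (stops at both ends); it stays where it is left
- can_grip: black grip sleeve in the middle of that can's handle, 16 mm diameter, 46 mm long along the can's y axis, turning freely on the wire; origin in its middle, 76 mm from the pivot line: 144 mm above the can's underside when the handle stands up, 102 mm above it and 68 mm to the side when folded
- tray: stainless drip tray, fixed, 108 x 340 mm (rolled rim up to 15 mm high, floor 2 mm); origin under its middle, z up; the row of three places runs along its y axis at y = -110, 0 and +110 mm; the other cans' handles are folded to its +x side
- cork_mat: round cork mat, fixed, 92 mm diameter, 5 mm thick, lying on the tray's floor in the free place of the row; origin at the centre of its underside (its top is 7 mm above the worktop)
- can_2: another can of the same kind, standing in the row on the tray, handle folded down; origin at the centre of its underside, ears along its y axis
- can_3: a third can of the same kind, standing in the row on the tray, handle folded down; origin at the centre of its underside, ears along its y axis
- wash_bottle: white squeeze wash bottle with red cap and bent spout, 61 mm diameter, 169 mm high; its origin is on the underside, the body's axis 13 mm from it towards +y, the spout points to -y and ends 45 mm from the origin
- wide_bottle: glass stoppered bottle, 72 mm diameter, 171 mm high, origin at the centre of its underside
- seed_jar: glass jar with a metal lid, 75 mm diameter, 97 mm high, origin at the centre of its underside
- reagent_b: smaller glass stoppered bottle, 60 mm diameter, 146 mm high, origin at the centre of its underside
There are look-alikes about, which are no part of the job. What is shaped like the can but purple is not meant.

How it is judged (in metres and radians):
On the way:
1. the can hangs by its handle, held by the grip sleeve, its foot lifted clear of the plate and rim (20 mm or more above the plate) (z of can in the frame of plate_top above 0.02 m and contact force between the fingers and can_grip above 0.5 N and angle between can's own z axis and vertical below 0.35 rad), for 0.2 s.
At the end, for the whole second after the job is handed in: The can stands released, upright (3 degrees) and at rest on the cork mat, centred within 8 mm, its ears in line with the row within 8 degrees, its handle folded to the same side as the other handles, the sleeve's centre under 122 mm above the worktop (fully folded: 110 mm) (horizontal distance between can and cork_mat below 0.008 m and height (world z) of can below 0.0095 m and angle between can's own z axis and vertical below 0.06 rad and angle between the y axis of can and the y axis of tray, either way round below 0.15 rad and x of can_grip in the frame of tray above 0.05 m and height (world z) of can_grip below 0.122 m and contact force between the fingers and can below 0.1 N and linear speed of can below 0.01 m/s and linear speed of can_grip below 0.02 m/s); the robot touches nothing.
It fails at once if the can is tipped more than 30 degrees (angle between can's own z axis and vertical above 0.52 rad).
It fails at once if the can is dropped or banged down on the mat (over 40 N) (contact force between can and cork_mat above 40 N).
It fails at once if one of the other cans is shifted more than 10 mm or tipped (distance of any of can_2, can_3 from where it was at the start of the episode above 0.01 m or angle between any of can_2, can_3's own z axis and vertical above 0.2 rad).
It fails at once if a bottle or the jar is shifted more than 15 mm or tipped (distance of any of wash_bottle, wide_bottle, seed_jar, reagent_b from where it was at the start of the episode above 0.015 m or angle between any of wash_bottle, wide_bottle, seed_jar, reagent_b's own z axis and vertical above 0.25 rad).
It also fails if it takes over 54 s, if anything falls off the work surface, if the arm or the gripper's body presses on something with over 40 N, if the wrist force passes 120 N, or if a joint passes its speed limit or range.

## Robot

A 6-joint arm with a two-finger parallel gripper is mounted at the origin on a cart in front of the work surface, level with it; the furniture and walls round the work are solid. World frame = base frame: x ahead of the robot, y to its left, z up, the work surface at z = 0. Lengths are in mm, angles in rad, forces in N, time in s.
With the tool pointing down it reaches from about 325 to 775 mm from the base axis. Payload 5.5 kg.
Tool frame: the origin (TCP) lies at the very end of the fingers, on their centre line; the grasp point (between the pads) lies 19 mm behind it; z points along the fingers, y is the line along which they close (so a half turn about z gives the same grasp; the last joint's range is limited). The gripper opens to 88 mm and grips with 3 to 60 N. Pads are 20 mm wide; open, the fingers measure 115 mm over their backs; the gripper's body (75 mm by 178 mm) begins 61 mm behind the grasp point.
Start: joints at [-1.262, 0.091, 1.231, -0, 1.82, -0.057], TCP at [214.618, -560.317, 188.031] pointing down, gripper open.
Joint ranges: [-2.87, 2.87], [-0.86, 2.18], [0.17, 2.46], [-1.51, 4.65], [0.06, 2.69], [-2.65, 2.65]. Speed limits (rad/s): [2.57, 2.57, 3.01, 3.14, 3.14, 3.14].

## Interface

Orientations are given as [roll, pitch, yaw] about the fixed x, y, z axes, in that order (R = Rz(yaw) Ry(pitch) Rx(roll)).
In Python, from bench import arm, viewer, hand_in gives the robot as it stands.
- The arm moves only by the tool carry_out, never from a script. Its argument "targets" is a list of rows, each an object with "linear": the shift along the tool's x, y, z as a fraction of full scale, a list of three; "spin": the turn about the tool's z as a fraction of full scale; "grip": the opening, from -1 (shut) to 1 (fully open). A call has 1 to 8 rows; each row shifts and turns the commanded pose from where the row before left it, along the tool's axes as they then stand; what a row does not reach is not made up. Full scale, the value 1, is 0.02 m for a shift and 0.1 rad for a turn. A row lasts 1/10 s, in which the tool goes at most 50 mm and 8.59 degrees, less where a joint would pass 70% of its speed; a pose out of reach is approached as far as the arm can. A call with a number of a shift or a turn outside -1 to 1 is refused whole. A call with a gripper value outside its range is refused whole. The fingers move at their own pace and stop on an object; "grip_force" is the grip in N (left out, the last holds). Time passes only in rows, so rows that do not move let the fingers close. It gives the time, the measured TCP pose, the force, the opening and the grip force at its end, in the units of the state.
- arm.observe(): the state, without advancing time (a new reading comes with each control period).
- viewer.grab_frame(name): name is "side" or "top" or "wrist"; returns a dict with "image" (420x560x3 uint8, red, green, blue), "fx", "fy", "cx", "cy" (pixels), "dist" ([k1, k2, p1, p2, k3] as OpenCV has them; the pictures are not rectified), "extrinsics" (4x4, takes a point from camera to world coordinates). Camera axes: x right, y down, z forward; pixel columns grow to the right and rows downward; lengths in mm; the calibration is good to about 2 mm. A picture is of the moment at which its call begins. There is no depth.
- hand_in(): hands the job in; it is judged then, once.
The state is a dict: "t": time; "joint_pos": joint angles; "qd": joint speeds; "joint_torque": joint torques, N m; "eef_pos": TCP position; "orientation": TCP orientation; "ft_force": force on the tool from outside, world axes, zero at the start; "moment": the same for the moment, N m; "opening": finger opening in mm; "gripper_force": force on a finger pad.
Only numpy, scipy, OpenCV 4.12 (cv2) and the standard library are available. Lean on these libraries where they do the work, as an engineer would, in place of code of your own. Each camera call takes 0.05 s, during which the arm holds its last target. There are 200 camera calls.

## Working session

There is one attempt and no reset: what is moved stays moved. The work goes in short steps, Python scripts to look and compute and a tool call to move; the robot and the scene stay as the last step left them, time stands still between calls to the robot, and variables do not carry over. Pictures are saved under pics/ and viewed, at most 10 in all, crops included, and the job is handed in when it is done.

Besides the shell and the picture viewer there is one more tool, called after "Emit:" as name(argument=value, ...) on one line, values as JSON. carry_out: Moves the arm, as the interface text tells. Its arguments: {"type":"object","properties":{"targets":{"type":"array"},"grip_force":{"type":"number"}},"required":["targets"]}

```bash
ls; mkdir -p pics; cat > h.py <<'E'
import numpy as np, cv2, pickle
from bench import arm, viewer
def grab(n,f):
    d=viewer.grab_frame(n); cv2.imwrite(f'pics/{f}.png',cv2.cvtColor(np.asarray(d['image']),cv2.COLOR_RGB2BGR)); pickle.dump(d,open(f'pics/{f}.pkl','wb')); return d
def load(f): return pickle.load(open(f'pics/{f}.pkl','rb'))
def ray(d,uv):
    K=np.array([[d['fx'],0,d['cx']],[0,d['fy'],d['cy']],[0,0,1.]])
    p=cv2.undistortPoints(np.array([[uv]],float),K,np.array(d['dist'],float))[0,0]
    T=np.array(d['extrinsics']); v=T[:3,:3]@np.array([p[0],p[1],1]); return T[:3,3],v/np.linalg.norm(v)
def plane(d,uv,z):
    o,v=ray(d,uv); return (o+v*(z-o[2])/v[2])
def two(d1,u1,d2,u2):
    o1,a=ray(d1,u1);o2,b=ray(d2,u2)
    s=np.linalg.lstsq(np.c_[a,-b],o2-o1,rcond=None)[0]; p=o1+s[0]*a;q=o2+s[1]*b
    return (p+q)/2,np.linalg.norm(p-q)
def proj(d,P):
    K=np.array([[d['fx'],0,d['cx']],[0,d['fy'],d['cy']],[0,0,1.]]);T=np.linalg.inv(np.array(d['extrinsics']))
    return cv2.projectPoints(np.atleast_2d(np.array(P,float)),cv2.Rodrigues(T[:3,:3])[0],T[:3,3],K,np.array(d['dist'],float))[0][:,0]
E
python3 - <<'E'
from h import *
for n in('top','side'):
    d=grab(n,n+'0'); print(n,d['fx'],np.round(d['extrinsics'],3).tolist())
print(arm.observe())
E
```

```text
pics
top 402.01248570131423 [[0.175, -0.918, 0.356, 239.76], [-0.985, -0.161, 0.067, -20.388], [-0.004, -0.362, -0.932, 1035.939], [0.0, 0.0, 0.0, 1.0]]
side 398.58463281932404 [[-0.884, -0.286, 0.37, 265.485], [-0.468, 0.544, -0.696, 617.413], [-0.002, -0.789, -0.615, 674.991], [0.0, 0.0, 0.0, 1.0]]
{'t': 0.1, 'joint_pos': array([-1.26166475e+00,  9.17686623e-02,  1.23176705e+00, -1.22837010e-05,
        1.81979415e+00, -5.66770030e-02]), 'qd': array([-3.61642117e-04,  8.66862844e-04, -4.73942126e-03,  5.24920153e-04,
       -9.45193525e-04,  8.05268335e-05]), 'joint_torque': array([ 3.32935415e-03, -4.47857666e+01, -4.07568312e+01,  7.00279581e-02,
        2.84255587e-02, -1.10383949e-04]), 'eef_pos': array([ 214.5298913 , -559.98590147,  187.02803139]), 'orientation': array([-3.13985756e+00, -8.65160396e-05,  3.65805484e-01]), 'ft_force': array([ 0.52780293,  0.4519675 , -0.07274655]), 'moment': array([0.01950936, 0.02305095, 0.00523837]), 'gripper_force': 0.0, 'opening': 87.75175457378}
```

View pics/top0.png

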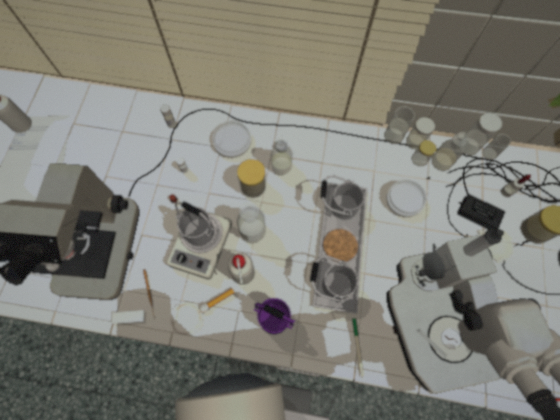

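View pics/side0.png

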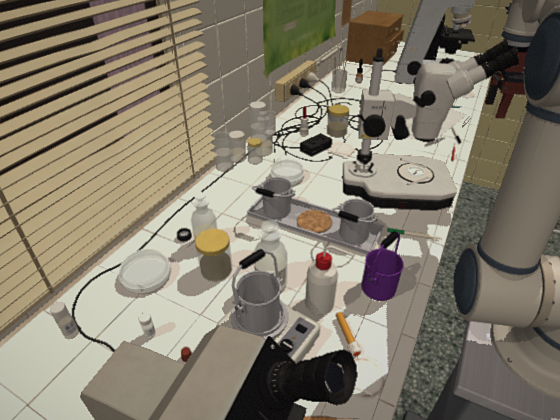

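The steel can is on the hotplate at top (198,228) and side (258,298). The purple look-alike is at top (273,316) and side (382,272). Two more steel cans stand on the tray at top (345,197) and (340,281). The one on the white hotplate inside the guard rim is meant. The cork mat is at top (340,245). The bottles beside the can are the wide bottle at (250,222), the wash bottle at (240,265), the jar at (252,177) and the reagent bottle at (281,155). I'll confirm in an enlarged crop.

```bash
python3 - <<'E'
import cv2
a=cv2.imread('pics/top0.png')[140:320,160:380]; b=cv2.imread('pics/side0.png')[170:350,190:410]
f=lambda x:cv2.resize(cv2.convertScaleAbs(x,alpha=1.4,beta=10),(792,594)[:2],interpolation=cv2.INTER_CUBIC)
cv2.imwrite('pics/tc.png',cv2.resize(cv2.convertScaleAbs(a,alpha=1.5,beta=10),None,fx=3.3,fy=3.3,interpolation=2))
cv2.imwrite('pics/sc.png',cv2.resize(cv2.convertScaleAbs(b,alpha=1.5,beta=10),None,fx=3.3,fy=3.3,interpolation=2))
E
```

```text
(no output)
```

View pics/tc.png

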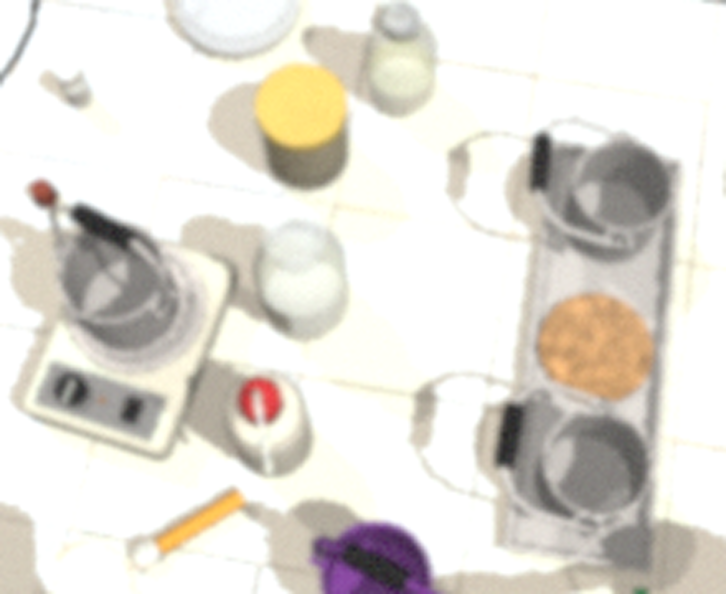

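View pics/sc.png

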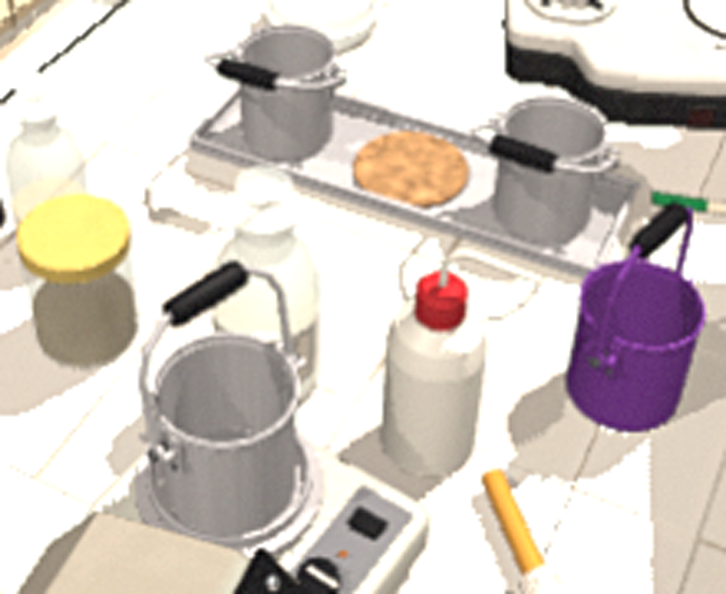

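The crop confirms it: the steel can stands on the hotplate with its handle roughly up. Its sleeve runs from about (183,204) to (199,213) in the top view and (241,264) to (264,253) in the side view. The other cans' handles fold to the image left, towards world +y, and the mat is the middle place.

```bash
cat > m.py <<'E'
from h import *
T=load('top0');S=load('side0')
def ends(d,box,thr=60):
    x0,y0,x1,y1=box; im=np.asarray(d['image'])[y0:y1,x0:x1].max(2)
    n,l,st,c=cv2.connectedComponentsWithStats((im<thr).astype(np.uint8)); k=1+st[1:,4].argmax()
    p=np.argwhere(l==k)[:,::-1]+[x0,y0]; m=p.mean(0); w,V=np.linalg.eigh(np.cov((p-m).T)); t=(p-m)@V[:,1]
    return st[k,4],m,m+V[:,1]*t.min(),m+V[:,1]*t.max()
def col(d,box,f):
    x0,y0,x1,y1=box; im=np.asarray(d['image']).astype(int)[y0:y1,x0:x1]
    n,l,st,c=cv2.connectedComponentsWithStats(f(im[...,0],im[...,1],im[...,2]).astype(np.uint8)); k=1+st[1:,4].argmax()
    return st[k],c[k]+[x0,y0],l==k
if __name__=='__main__':
    for name,tb,sb in (('grip',(178,198,206,220),(235,245,270,272)),('g2',(315,175,331,200),(250,180,278,200)),('g3',(306,258,322,284),(332,206,362,224))):
        a=ends(T,tb);b=ends(S,sb); print(name,a[0],b[0],np.round(a[1:],1).tolist(),np.round(b[1:],1).tolist())
        P=two(T,a[1],S,b[1]); print(' c',np.round(P[0],1),round(P[1],1))
        e=[two(T,a[i],S,b[j]) for i in(2,3) for j in(2,3)]
        for q in e: print('  ',np.round(q[0],1),round(q[1],1))
    cork=lambda r,g,b:(r-b>55)&(r>110)&(r-g>25)
    a=col(T,(315,222,365,266),cork);b=col(S,(285,195,345,242),cork);print(a[0],b[0])
    P=two(T,a[1],S,b[1]);print('mat',a[1],b[1],P, plane(T,a[1],7),plane(S,b[1],7))
    for n,(u,v),(p,q),z in [('stopper wide',(249,211),(270,228),171),('red',(238.5,261),(324,260),0),('jar',(251,172),(213,241),97),('reag',(281,146),(202,203),146),('purp grip',(273,313),(390,240),0)]:
        P=two(T,(u,v),S,(p,q)); print(n,P[0].round(1),P[1].round(1))
    # tray corners from top (z~15)
    for c in [(546,143),(682,160),(505,540),(650,568)]:
        print('corner',plane(T,(160+c[0]/3.3,140+c[1]/3.3),14).round(1))
    for c in [(28,403),(165,455),(232,268)]: print('plate',plane(T,(160+c[0]/3.3,140+c[1]/3.3),46).round(1))
E
python3 m.py
```

```text
grip 111 211 [[190.8, 208.9], [198.9, 213.3], [181.9, 204.2]] [[252.1, 258.4], [263.5, 251.3], [240.9, 265.4]]
 c [523.8 222.2 199.8] 1.9
   [515.  200.8 202.6] 0.1
   [541.  215.3 161.5] 24.1
   [507.2 229.9 237.5] 19.2
   [531.5 244.6 199.8] 2.4
g2 71 104 [[323.6, 189.2], [324.4, 181.0], [322.9, 196.1]] [[264.9, 192.2], [273.3, 194.9], [256.2, 189.4]]
 c [666.1 -67.9 103.1] 0.5
   [663.5 -69.2 108.2] 41.3
   [689.2 -66.8 104.2] 2.0
   [645.1 -69.1 102.4] 3.6
   [667.9 -64.4 102.9] 39.9
g3 104 140 [[314.4, 271.4], [316.0, 262.8], [312.6, 280.3]] [[348.0, 216.3], [357.5, 219.5], [338.3, 213.0]]
 c [453.5 -74.1 103.5] 0.1
   [451.8 -75.3 106.4] 42.5
   [475.9 -75.  103.2] 2.7
   [431.3 -73.  103.9] 1.5
   [453.7 -70.1 105.8] 43.5
[  9   8  33  30 741] [ 12  15  35  22 582]
mat [340.05263158 244.50877193] [314.20790378 220.42439863] (array([ 559.28639387, -136.88523322,    3.91318415]), np.float64(0.5633087760275236)) [ 558.62251759 -136.51200575    7.        ] [ 557.63354573 -133.36056893    7.        ]
stopper wide [557.2  99.3 158.5] 3.6
red [440.8 102.4 128.5] 1.1
jar [687.4 124.5  89.4] 1.0
reag [760.2  57.8 121.2] 0.9
purp grip [340.5   3.6 141.6] 2.2
corner [725.1 -75.2  14. ]
corner [ 729.1 -189.4   14. ]
corner [393.3 -87.1  14. ]
corner [ 392.2 -196.4   14. ]
plate [426.7 285.7  46. ]
plate [405.9 174.2  46. ]
plate [559.4 156.6  46. ]
```

```bash
python3 - <<'E'
from m import *
for n,z,ps in [('scope base',20,[(392,300),(415,385),(400,258),(500,375)]),('left scope',150,[(50,165),(130,200)]),('top frame right',200,[(470,260),(545,305),(480,370),(555,400)])]:
    print(n,[plane(T,p,z).round(0).tolist() for p in ps])
print([ (t.round(0).tolist(),e.round(0)) for t,e in [two(T,(495,237),S,(378,50)),two(T,(436,258),S,(365,162)),two(T,(432,268),S,(373,126))]])
print([ (t.round(0).tolist(),e.round(0)) for t,e in [two(T,(118,203),S,(290,378)),two(T,(545,395),S,(505,50)),two(T,(470,305),S,(460,120))]])
# project TCP and flange of the arm
o=np.array(arm.observe()['eef_pos']);print(proj(T,[o,o+[0,0,200],[214,-560,0]]),proj(S,[o,o+[0,0,200]]))
E
```

```text
scope base [[436.0, -277.0, 20.0], [254.0, -341.0, 20.0], [546.0, -290.0, 20.0], [311.0, -530.0, 20.0]]
left scope [[592.0, 602.0, 150.0], [537.0, 384.0, 150.0]]
top frame right [[513.0, -386.0, 200.0], [446.0, -530.0, 200.0], [300.0, -403.0, 200.0], [274.0, -535.0, 200.0]]
[([502.0, -341.0, 395.0], np.float64(11.0)), ([521.0, -357.0, 85.0], np.float64(39.0)), ([479.0, -302.0, 221.0], np.float64(7.0))]
[([436.0, 375.0, 215.0], np.float64(128.0)), ([254.0, -381.0, 428.0], np.float64(29.0)), ([343.0, -339.0, 283.0], np.float64(114.0))]
[[568.62539279 439.14237627]
 [672.52951132 466.9776686 ]
 [511.43479626 424.33682428]] [[490.21475301 121.4419831 ]
 [514.18213749  49.2651144 ]]
```

```bash
python3 - <<'E'
from h import *
grab('wrist','w0')
E
```

```text
(no output)
```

View pics/w0.png

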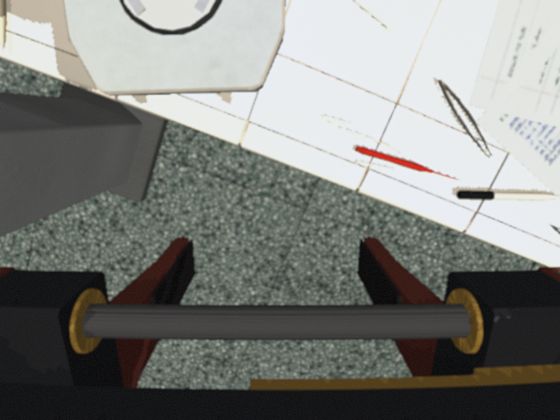

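The wrist picture shows the gripper's fingers at the bottom, over the floor just off the bench edge, and the stereo microscope's base at the upper left (170,45). I'll check the microscope head's extent before moving past it.

```bash
python3 - <<'E'
from h import *
a=cv2.imread('pics/top0.png')[220:420,370:560]; b=cv2.imread('pics/side0.png')[0:230,330:560]
r=lambda x:cv2.resize(cv2.convertScaleAbs(x,alpha=1.4,beta=10),(400,int(400*x.shape[0]/x.shape[1])),interpolation=2)
A,B=r(a),r(b);c=np.zeros((430,800,3),np.uint8);c[:A.shape[0],:400]=A;c[:B.shape[0],400:]=B;cv2.imwrite('pics/scope.png',c);print(A.shape,B.shape)
W=load('w0');o=arm.observe();print(np.round(W['extrinsics'],3).tolist(),W['fx'])
E
```

```text
(421, 400, 3) (400, 400, 3)
[[0.357, -0.902, -0.245, 280.82], [-0.934, -0.345, -0.091, -535.259], [-0.002, 0.261, -0.965, 383.222], [0.0, 0.0, 0.0, 1.0]] 329.047614408092
```

View pics/scope.png

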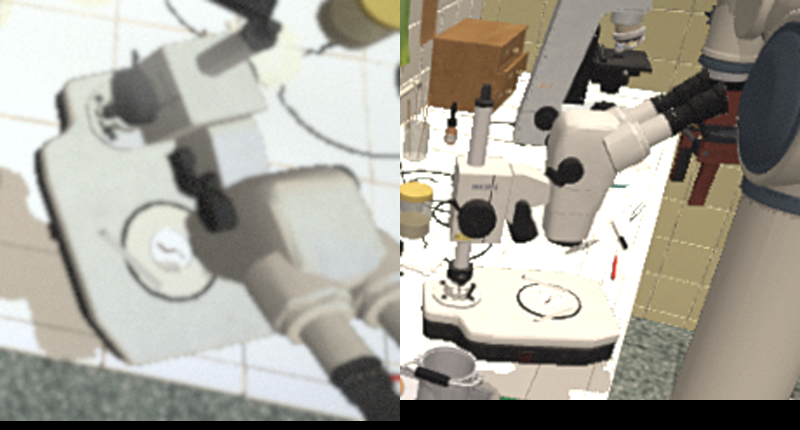

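The picture shows the microscope's base, post and head. Its twin eyepieces point towards the bench edge, with the black ends starting at about top (532,396) and side (480,60).

```bash
python3 - <<'E'
from m import *
for t in [(531.5,396),(512,369)]:
  for s in [(476.6,57.5),(485,66),(459,80),(511,55)]:
    p,e=two(T,t,S,s);print(t,s,p.round(0),e.round(0))
o,v=ray(T,(545,405))
for z in (300,350,400,450):print(z,plane(T,(545,405),z).round(0),plane(T,(490,320),z).round(0))
E
```

```text
(531.5, 396) (476.6, 57.5) [ 278. -380.  402.] 27.0
(531.5, 396) (485, 66) [ 268. -390.  384.] 4.0
(531.5, 396) (459, 80) [ 293. -417.  333.] 50.0
(531.5, 396) (511, 55) [ 245. -365.  424.] 39.0
(512, 369) (476.6, 57.5) [ 293. -351.  410.] 4.0
(512, 369) (485, 66) [ 283. -358.  394.] 27.0
(512, 369) (459, 80) [ 308. -386.  343.] 15.0
(512, 369) (511, 55) [ 260. -333.  435.] 66.0
300 [ 260. -457.  300.] [ 378. -376.  300.]
350 [ 258. -427.  350.] [ 369. -351.  350.]
400 [ 257. -398.  400.] [ 359. -327.  400.]
450 [ 256. -368.  450.] [ 350. -303.  450.]
```

```bash
cat > plan.py <<'E'
import numpy as np, math, json
def rows(start, wps, grip=1, step=19.5):
    """start, wps: (x,y,z,yaw) -> list of rows, tool pointing down"""
    p=np.array(start,float); out=[]
    for w in wps:
        w=np.array(w,float); n=max(1,math.ceil(np.linalg.norm(w[:3]-p[:3])/step-1e-6),math.ceil(abs(w[3]-p[3])/.098-1e-6)); s=p.copy()
        for i in range(1,n+1):
            g=s+(w-s)*i/n; d=g-p; c,q=math.cos(p[3]),math.sin(p[3])
            l=np.round(np.array([c*d[0]+q*d[1], q*d[0]-c*d[1], -d[2]])/20,2); sp=round(-d[3]/.1,2)
            L=l*20; p=p+[c*L[0]+q*L[1], q*L[0]-c*L[1], -L[2], -sp*.1]
            out.append(dict(linear=l.tolist(),spin=sp,grip=grip))
    for i in range(0,len(out),8): print(json.dumps(out[i:i+8]))
    print('end',p.round(2),len(out)); return p
def pol(r,a,z): # q6=-1.57
    a=math.radians(a); return (r*math.cos(a),r*math.sin(a),z,a+math.pi)
E
python3 - <<'E'
from plan import *
s=(214.6,-560.3,188,.366)
w=[pol(440,-69,165)]; w[0]=w[0][:3]+(.366+1.1,)
w+=[pol(350,-68,150)]+[pol(350,a,150) for a in(-60,-51,-42,-34)]+[(300,-170,230,2.7),(345,-90,300,3.0),(513,180,315,4.345)]
rows(s,w)
E
```

```text
[{"linear": [0.0, -0.67, 0.1], "spin": -0.92, "grip": 1}, {"linear": [0.06, -0.66, 0.09], "spin": -0.91, "grip": 1}, {"linear": [0.13, -0.66, 0.1], "spin": -0.92, "grip": 1}, {"linear": [0.18, -0.64, 0.09], "spin": -0.92, "grip": 1}, {"linear": [0.24, -0.62, 0.1], "spin": -0.91, "grip": 1}, {"linear": [0.3, -0.6, 0.09], "spin": -0.92, "grip": 1}, {"linear": [0.34, -0.56, 0.1], "spin": -0.92, "grip": 1}, {"linear": [0.41, -0.54, 0.1], "spin": -0.91, "grip": 1}]
[{"linear": [0.44, -0.49, 0.09], "spin": -0.92, "grip": 1}, {"linear": [0.49, -0.45, 0.1], "spin": -0.92, "grip": 1}, {"linear": [0.53, -0.41, 0.09], "spin": -0.91, "grip": 1}, {"linear": [0.57, -0.35, 0.1], "spin": -0.92, "grip": 1}, {"linear": [0.83, -0.35, 0.15], "spin": -0.98, "grip": 1}, {"linear": [0.86, -0.28, 0.15], "spin": -0.98, "grip": 1}, {"linear": [0.88, -0.18, 0.15], "spin": -0.97, "grip": 1}, {"linear": [0.9, -0.1, 0.15], "spin": -0.98, "grip": 1}]
[{"linear": [0.9, -0.01, 0.15], "spin": -0.98, "grip": 1}, {"linear": [0.06, 0.81, -0.0], "spin": -0.46, "grip": 1}, {"linear": [0.02, 0.81, -0.0], "spin": -0.47, "gr
[... 1589 characters left out ...]
 1}, {"linear": [-0.72, 0.59, -0.05], "spin": -0.79, "grip": 1}, {"linear": [-0.77, 0.53, -0.04], "spin": -0.79, "grip": 1}]
[{"linear": [-0.81, 0.47, -0.05], "spin": -0.79, "grip": 1}, {"linear": [-0.85, 0.4, -0.04], "spin": -0.79, "grip": 1}, {"linear": [-0.87, 0.33, -0.05], "spin": -0.79, "grip": 1}, {"linear": [-0.9, 0.26, -0.04], "spin": -0.79, "grip": 1}, {"linear": [-0.92, 0.2, -0.04], "spin": -0.8, "grip": 1}, {"linear": [-0.92, 0.12, -0.05], "spin": -0.79, "grip": 1}, {"linear": [-0.94, 0.04, -0.04], "spin": -0.79, "grip": 1}, {"linear": [-0.93, -0.03, -0.05], "spin": -0.79, "grip": 1}]
[{"linear": [-0.93, -0.1, -0.04], "spin": -0.79, "grip": 1}]
end [512.95 179.99 315.     4.34] 57
```

Emit:
carry_out(targets=[{"linear":[0.0,-0.67,0.1],"spin":-0.92,"grip":1},{"linear":[0.06,-0.66,0.09],"spin":-0.91,"grip":1},{"linear":[0.13,-0.66,0.1],"spin":-0.92,"grip":1},{"linear":[0.18,-0.64,0.09],"spin":-0.92,"grip":1},{"linear":[0.24,-0.62,0.1],"spin":-0.91,"grip":1},{"linear":[0.3,-0.6,0.09],"spin":-0.92,"grip":1},{"linear":[0.34,-0.56,0.1],"spin":-0.92,"grip":1},{"linear":[0.41,-0.54,0.1],"spin":-0.91,"grip":1}], grip_force=30)

```text
t: 0.95
eef_pos: [176.4, -459.8, 172.2]
orientation: [-3.141, -0.0, 1.103]
ft_force: [0.5, 0.8, 1.0]
opening: 87.7
gripper_force: 0.0
```

Emit:
carry_out(targets=[{"linear":[0.44,-0.49,0.09],"spin":-0.92,"grip":1},{"linear":[0.49,-0.45,0.1],"spin":-0.92,"grip":1},{"linear":[0.53,-0.41,0.09],"spin":-0.91,"grip":1},{"linear":[0.57,-0.35,0.1],"spin":-0.92,"grip":1},{"linear":[0.83,-0.35,0.15],"spin":-0.98,"grip":1},{"linear":[0.86,-0.28,0.15],"spin":-0.98,"grip":1},{"linear":[0.88,-0.18,0.15],"spin":-0.97,"grip":1},{"linear":[0.9,-0.1,0.15],"spin":-0.98,"grip":1}])

```text
t: 1.75
eef_pos: [136.3, -340.9, 152.6]
orientation: [3.142, -0.0, 1.861]
ft_force: [0.1, 0.4, -0.0]
opening: 88.0
gripper_force: 0.0
```

Emit:
carry_out(targets=[{"linear":[0.9,-0.01,0.15],"spin":-0.98,"grip":1},{"linear":[0.06,0.81,-0.0],"spin":-0.46,"grip":1},{"linear":[0.02,0.81,-0.0],"spin":-0.47,"grip":1},{"linear":[-0.02,0.82,-0.0],"spin":-0.46,"grip":1},{"linear":[0.07,0.91,-0.0],"spin":-0.52,"grip":1},{"linear":[0.03,0.91,-0.0],"spin":-0.53,"grip":1},{"linear":[-0.03,0.92,-0.0],"spin":-0.52,"grip":1},{"linear":[0.07,0.91,-0.0],"spin":-0.53,"grip":1}])

```text
t: 2.55
eef_pos: [234.2, -258.9, 149.8]
orientation: [3.142, -0.0, 2.306]
ft_force: [-0.4, -0.0, 0.3]
opening: 87.8
gripper_force: 0.0
```

Emit:
carry_out(targets=[{"linear":[0.03,0.92,-0.0],"spin":-0.52,"grip":1},{"linear":[-0.03,0.91,-0.0],"spin":-0.53,"grip":1},{"linear":[0.06,0.81,-0.0],"spin":-0.46,"grip":1},{"linear":[0.02,0.82,-0.0],"spin":-0.47,"grip":1},{"linear":[-0.02,0.81,-0.0],"spin":-0.46,"grip":1},{"linear":[0.06,0.27,-0.8],"spin":-0.3,"grip":1},{"linear":[0.06,0.27,-0.8],"spin":-0.31,"grip":1},{"linear":[0.04,0.27,-0.8],"spin":-0.3,"grip":1}])

```text
t: 3.35
eef_pos: [296.2, -179.9, 198.3]
orientation: [3.142, -0.001, 2.64]
ft_force: [-0.2, 0.1, -0.6]
opening: 87.6
gripper_force: 0.0
```

Emit:
carry_out(targets=[{"linear":[0.04,0.27,-0.8],"spin":-0.31,"grip":1},{"linear":[0.03,0.28,-0.8],"spin":-0.3,"grip":1},{"linear":[-0.05,0.76,-0.58],"spin":-0.5,"grip":1},{"linear":[-0.1,0.76,-0.59],"spin":-0.5,"grip":1},{"linear":[-0.13,0.75,-0.58],"spin":-0.5,"grip":1},{"linear":[-0.16,0.75,-0.58],"spin":-0.5,"grip":1},{"linear":[-0.21,0.74,-0.59],"spin":-0.5,"grip":1},{"linear":[-0.24,0.72,-0.58],"spin":-0.5,"grip":1}])

```text
t: 4.15
eef_pos: [345.3, -89.4, 300.4]
orientation: [3.142, -0.0, 3.002]
ft_force: [0.6, 0.9, 0.5]
opening: 87.7
gripper_force: 0.0
```

Emit:
carry_out(targets=[{"linear":[-0.38,0.86,-0.04],"spin":-0.79,"grip":1},{"linear":[-0.44,0.82,-0.05],"spin":-0.79,"grip":1},{"linear":[-0.51,0.79,-0.04],"spin":-0.79,"grip":1},{"linear":[-0.56,0.74,-0.05],"spin":-0.79,"grip":1},{"linear":[-0.63,0.7,-0.04],"spin":-0.8,"grip":1},{"linear":[-0.68,0.64,-0.04],"spin":-0.79,"grip":1},{"linear":[-0.72,0.59,-0.05],"spin":-0.79,"grip":1},{"linear":[-0.77,0.53,-0.04],"spin":-0.79,"grip":1}])

```text
t: 4.95
eef_pos: [424.4, 37.7, 306.8]
orientation: [3.141, -0.0, -2.647]
ft_force: [0.7, -0.3, -0.3]
opening: 88.0
gripper_force: 0.0
```

Emit:
carry_out(targets=[{"linear":[-0.81,0.47,-0.05],"spin":-0.79,"grip":1},{"linear":[-0.85,0.4,-0.04],"spin":-0.79,"grip":1},{"linear":[-0.87,0.33,-0.05],"spin":-0.79,"grip":1},{"linear":[-0.9,0.26,-0.04],"spin":-0.79,"grip":1},{"linear":[-0.92,0.2,-0.04],"spin":-0.8,"grip":1},{"linear":[-0.92,0.12,-0.05],"spin":-0.79,"grip":1},{"linear":[-0.94,0.04,-0.04],"spin":-0.79,"grip":1},{"linear":[-0.93,-0.03,-0.05],"spin":-0.79,"grip":1}])

```text
t: 5.75
eef_pos: [503.6, 164.7, 313.9]
orientation: [3.141, -0.0, -2.014]
ft_force: [0.0, 0.2, 0.2]
opening: 88.1
gripper_force: 0.0
```

Emit:
carry_out(targets=[{"linear":[-0.93,-0.1,-0.04],"spin":-0.79,"grip":1},{"linear":[0,0,0],"spin":0,"grip":1}])

```text
t: 5.95
eef_pos: [513.5, 181.2, 313.7]
orientation: [3.14, -0.001, -1.936]
ft_force: [-0.3, 0.3, -0.8]
opening: 87.5
gripper_force: 0.0
```

```bash
python3 - <<'E'
from h import *
d=grab('wrist','w1'); print(np.round(d['extrinsics'],3).tolist(), arm.observe()['joint_pos'])
print(proj(d,[[524,222,200],[515,201,202],[531,244,200]]))
E
```

```text
[[-0.934, 0.346, 0.091, 488.188], [0.357, 0.901, 0.244, 114.289], [0.002, 0.261, -0.965, 509.903], [0.0, 0.0, 0.0, 1.0]] [ 2.75476008e-01  6.14943370e-03  1.09162101e+00 -1.34791247e-04
  2.04579846e+00 -2.49836249e+00]
[[280.30272046 235.60470854]
 [281.33894256 214.25449317]
 [281.52180304 256.90847695]]
```

View pics/w1.png

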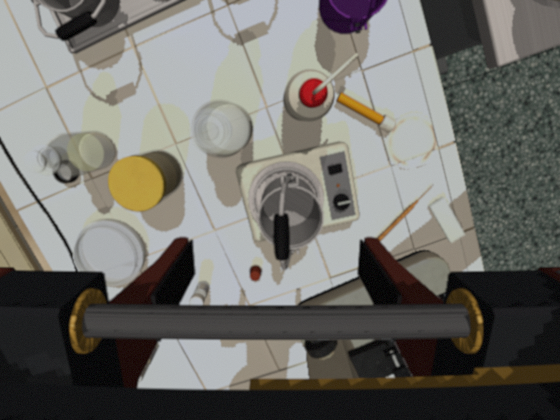

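The wrist view shows the sleeve between the open fingers, running from (281,214) to (283,260), where my prediction put it. The can's rim is centred near (290,208).

```bash
python3 - <<'E'
from m import *
W=load('w1')
a=ends(W,(268,208,298,266),45);print(a[0],np.round(a[1:],1).tolist())
t=ends(T,(178,198,206,220));s=ends(S,(235,245,270,272))
print('TW',two(T,t[1],W,a[1]),'SW',two(S,s[1],W,a[1]))
for i in(2,3):
  for j in (2,3):
    p,e=two(S,s[i],W,a[j]);print(p.round(1),e.round(1))
print([plane(W,q,200).round(1).tolist() for q in a[1:]])
print('can rim',plane(W,(290,208),141).round(1))
im=np.asarray(W['image']);cv2.imwrite('pics/w1c.png',cv2.resize(cv2.cvtColor(im[140:290,220:380],cv2.COLOR_RGB2BGR),None,fx=3.9,fy=3.9,interpolation=2))
E
```

```text
621 [[281.2, 236.6], [280.2, 213.8], [282.1, 259.1]]
TW (array([523.5406649 , 223.07673998, 198.42932835]), np.float64(1.5342510478836007)) SW (array([523.78359336, 223.06871051, 201.09413191]), np.float64(0.690801781011629))
[515.6 200.2 201.7] 0.6
[513.8 227.6 232.1] 27.2
[533.6 216.6 169.4] 32.5
[531.4 245.9 201.7] 0.7
[[523.6, 223.3, 200.0], [516.1, 200.8, 200.0], [531.3, 246.5, 200.0]]
can rim [508.2 214.7 141. ]
```

View pics/w1c.png

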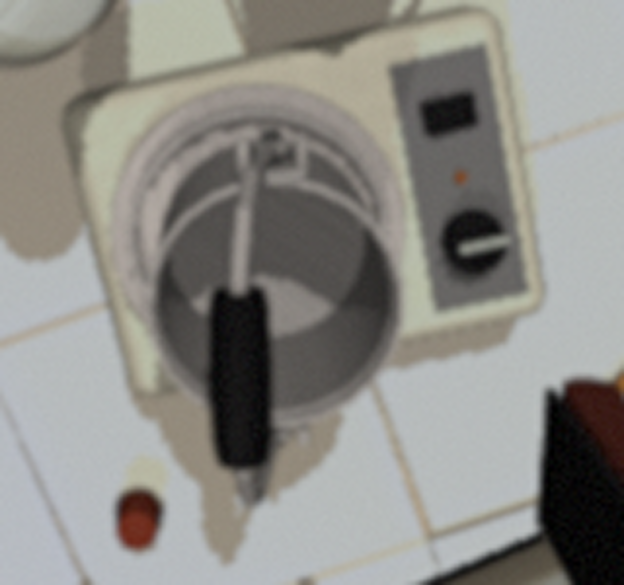

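The rim in this crop is centred at about (278,300), full-frame (291.3,216.9). The ears lie along the image's vertical through the rim. The red-capped thing at (138,520) stands outside the can.

```bash
python3 - <<'E'
from m import *
W=load('w1')
c=plane(W,(291.3,216.9),141);print(c)
e1=plane(W,(220+270/3.9,140+155/3.9),126);e2=plane(W,(220+287/3.9,140+433/3.9),126);print('ears',e1,e2,np.degrees(np.arctan2(*(e2-e1)[[1,0]])),(e1+e2)/2)
# top view rim
tc=plane(T,(160+121/3.3,140+283/3.3),141);print('toprim?',tc)
print('red',plane(W,(220+138/3.9,140+520/3.9),30))
from plan import rows
s=(513.5,181.2,313.7,4.346)
rows(s,[(523.7,223.1,300,4.345),(523.7,223.1,260,4.345)])
E
```

```text
[510.55915816 225.37745048 141.        ]
ears [497.86819688 185.95703403 126.        ] [524.25574361 272.92889576 126.        ] 73.12203139882726 [511.06197024 229.4429649  126.        ]
toprim? [504.04671606 214.82127524 141.        ]
red [603.6348056  326.83510193  30.        ]
[{"linear": [-0.71, 0.09, 0.23], "spin": 0.0, "grip": 1}, {"linear": [-0.72, 0.09, 0.23], "spin": 0.01, "grip": 1}, {"linear": [-0.71, 0.1, 0.22], "spin": -0.0, "grip": 1}, {"linear": [0.0, -0.0, 0.67], "spin": -0.0, "grip": 1}, {"linear": [0.0, -0.0, 0.67], "spin": -0.0, "grip": 1}, {"linear": [0.0, -0.0, 0.67], "spin": -0.0, "grip": 1}]
end [523.62 223.16 259.9    4.34] 6
```

Emit:
carry_out(targets=[{"linear":[-0.71,0.09,0.23],"spin":-0.22,"grip":1},{"linear":[-0.72,0.11,0.23],"spin":-0.22,"grip":1},{"linear":[-0.71,0.12,0.6],"spin":0,"grip":1},{"linear":[0,0,1],"spin":0,"grip":1},{"linear":[0,0,1],"spin":0,"grip":0.5},{"linear":[0,0,1],"spin":0,"grip":0},{"linear":[0,0,1],"spin":0,"grip":0},{"linear":[0,0,0.5],"spin":0,"grip":0}])

```text
t: 6.8
eef_pos: [520.5, 222.8, 200.5]
orientation: [3.138, -0.002, -1.894]
ft_force: [0.7, -0.7, 0.1]
opening: 59.6
gripper_force: 0.0
```

Emit:
carry_out(targets=[{"linear":[0,-0.15,0.35],"spin":0,"grip":0},{"linear":[0,0,0.35],"spin":0,"grip":0},{"linear":[0,0,0],"spin":0,"grip":-0.6},{"linear":[0,0,0],"spin":0,"grip":-1},{"linear":[0,0,0],"spin":0,"grip":-1},{"linear":[0,0,0],"spin":0,"grip":-1},{"linear":[0,0,0],"spin":0,"grip":-1},{"linear":[0,0,0],"spin":0,"grip":-1}], grip_force=25)

```text
t: 7.6
eef_pos: [524.5, 221.4, 190.1]
orientation: [-3.141, 0.0, -1.894]
ft_force: [0.3, 0.6, 0.0]
opening: 1.2
gripper_force: 0.0
```

```bash
python3 - <<'E'
from h import *
d=grab('wrist','w2');s=grab('side','s2');print(arm.observe()['eef_pos'],arm.observe()['opening'],proj(s,[arm.observe()['eef_pos']]))
a=cv2.imread('pics/w2.png')[130:330,180:380];b=cv2.imread('pics/s2.png')[200:340,190:330]
c=np.hstack([cv2.resize(x,(400,400),interpolation=2) for x in(a,b)]);cv2.imwrite('pics/c2.png',cv2.convertScaleAbs(c,alpha=1.3,beta=10))
E
```

```text
[524.46997279 221.38663407 189.93176982] 0.4874729423140426 [[252.77204557 262.38465623]]
```

View pics/c2.png

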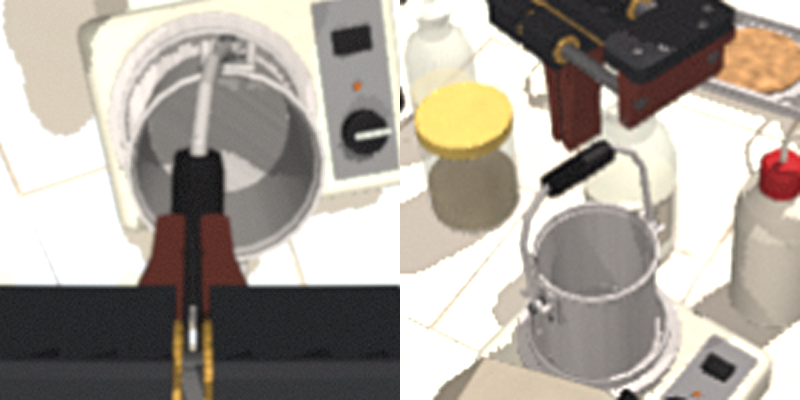

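The crop shows the fingers shut just above the sleeve, not around it. The sleeve hasn't moved: in the side view the fingertips are near (251,251) and the sleeve centre near (252,259). I'll measure the tips' true height.

```bash
python3 - <<'E'
from m import *
W2=load('w2');S2=load('s2');o=arm.observe()['eef_pos']
print(proj(W2,[o,o+[0,0,10],o+[0,0,20]]),proj(S2,[o,o+[0,0,10],o+[0,0,20]]))
for u in [(275,237.5),(275,245)]: print(two(W2,u,S2,(251,251)))
im=np.asarray(W2['image']);print([im[y,275].tolist() for y in range(205,290,6)])
for x in (265,285): print(x,[im[y,x].tolist() for y in range(205,290,6)])
a=ends(S2,(235,245,270,272));print(a[1:],'sleeve side')
print('before side red col', [np.asarray(S2['image'])[y,251].tolist() for y in range(240,266,2)])
E
```

```text
[[275.66286004 235.17969643]
 [275.64956001 240.88388665]
 [275.63491697 247.16688368]] [[252.77204557 262.38465623]
 [252.5215525  258.1735545 ]
 [252.26662025 253.88184719]]
(array([525.93039898, 216.75986226, 210.72334099]), np.float64(6.583140204880724))
(array([525.73590152, 219.43247205, 213.55631609]), np.float64(3.84237674100748))
[[94, 90, 88], [17, 19, 19], [18, 16, 17], [17, 15, 15], [18, 18, 18], [13, 13, 14], [17, 19, 14], [24, 19, 23], [23, 22, 21], [22, 21, 20], [23, 20, 23], [18, 17, 19], [19, 16, 18], [74, 71, 69], [87, 82, 76]]
265 [[91, 88, 85], [100, 96, 93], [79, 76, 74], [64, 62, 60], [64, 62, 60], [55, 51, 49], [63, 30, 23], [64, 31, 27], [66, 32, 26], [62, 28, 21], [64, 28, 22], [60, 30, 25], [19, 23, 24], [17, 18, 23], [21, 22, 24]]
285 [[28, 27, 27], [21, 18, 18], [15, 10, 13], [14, 14, 15], [14, 14, 15], [23, 18, 21], [65, 33, 25], [64, 28, 22], [62, 28, 19], [64, 29, 23], [65, 32, 25], [62, 29, 25], [29, 22, 22], [30, 24, 24], [35, 27, 22]]
(array([252.01913876, 258.45454545]), array([263.50911066, 251.2203295 ]), array([240.91164495, 265.44794888])) sleeve side
before side red col [[49, 22, 18], [53, 28, 25], [54, 28, 22], [54, 27, 22], [50, 24, 19], [52, 23, 20], [135, 121, 109], [96, 89, 79], [7, 8, 10], [17, 15, 16], [16, 12, 14], [12, 12, 11], [93, 86, 78]]
```

Both views put the real fingertips near z 212, about 20 mm above the reported TCP, so I opened too high. I'll open, go about 23 mm lower and close again.

Emit:
carry_out(targets=[{"linear":[0,0,0],"spin":0,"grip":0},{"linear":[0,0,0],"spin":0,"grip":0},{"linear":[0,0,0],"spin":0,"grip":0},{"linear":[0,0,0.4],"spin":0,"grip":0},{"linear":[0,0,0.4],"spin":0,"grip":0},{"linear":[0,0,0.35],"spin":0,"grip":-0.5},{"linear":[0,0,0],"spin":0,"grip":-1},{"linear":[0,0,0],"spin":0,"grip":-1}])

```text
t: 8.5
eef_pos: [524.2, 221.3, 166.4]
orientation: [3.141, -0.0, -1.894]
ft_force: [0.8, 0.1, 0.8]
opening: 19.8
gripper_force: 0.0
```

Emit:
carry_out(targets=[{"linear":[0,0,0],"spin":0,"grip":-1},{"linear":[0,0,0],"spin":0,"grip":-1},{"linear":[0,0,0],"spin":0,"grip":-1}])

```text
t: 8.8
eef_pos: [524.5, 221.4, 166.9]
orientation: [-3.141, 0.0, -1.894]
ft_force: [0.4, 0.8, -1.3]
opening: 15.0
gripper_force: 25.0
```

Gripped: opening 15 mm at 25 N. Next I swing the bail upright over the can and lift.

Emit:
carry_out(targets=[{"linear":[0,0.22,-0.03],"spin":0,"grip":-1},{"linear":[0,0.22,-0.02],"spin":0,"grip":-1},{"linear":[0,0.2,-0.01],"spin":0,"grip":-1},{"linear":[0,0,0],"spin":0,"grip":-1}])

```text
t: 9.2
eef_pos: [511.8, 225.7, 168.2]
orientation: [3.142, 0.0, -1.894]
ft_force: [0.6, 0.3, -0.4]
opening: 14.7
gripper_force: 25.0
```

Emit:
carry_out(targets=[{"linear":[0,0,-0.1],"spin":0,"grip":-1},{"linear":[0,0,-0.2],"spin":0,"grip":-1},{"linear":[0,0,-0.3],"spin":0,"grip":-1},{"linear":[0,0,-0.4],"spin":0,"grip":-1},{"linear":[0,0,-0.5],"spin":0,"grip":-1},{"linear":[0,0,-0.5],"spin":0,"grip":-1},{"linear":[0,0,-0.3],"spin":0,"grip":-1},{"linear":[0,0,0],"spin":0,"grip":-1}])

```text
t: 10.0
eef_pos: [512.8, 225.6, 215.8]
orientation: [-3.14, 0.002, -1.894]
ft_force: [-0.3, 0.2, -2.9]
opening: 15.2
gripper_force: 24.9
```

```bash
python3 - <<'E'
from m import *
s=grab('side','s3');t=grab('top','t3');o=arm.observe();print(o['eef_pos'],o['ft_force'],o['opening'],o['gripper_force'])
a=cv2.imread('pics/t3.png')[170:290,150:290];b=cv2.imread('pics/s3.png')[190:340,190:365]
c=np.hstack([cv2.resize(x,(400,343),interpolation=2) for x in(a,b)]);cv2.imwrite('pics/c3.png',cv2.convertScaleAbs(c,alpha=1.3,beta=10))
E
```

```text
[512.35318214 225.44602137 214.03488477] [-0.56063488  0.15252209 -2.789533  ] 14.85520063804068 24.939700663089752
```

View pics/c3.png

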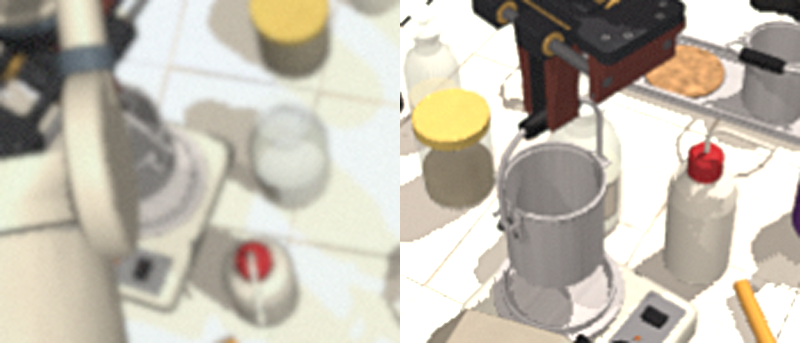

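The picture shows the can hanging upright from the gripped sleeve, clear of the plate and rim. Next it goes up above bottle height and over to a viewing stop near the mat.

```bash
python3 - <<'E'
from plan import *
rows((512.4,225.5,214.5,4.389),[(512.4,225.5,220,4.389),(512.4,225.5,300,4.389),(515,215,310,4.37),(553,-20,312,3.25),(556,-40,312,3.171)],grip=-1,step=15)
E
```

```text
[{"linear": [-0.0, 0.0, -0.28], "spin": -0.0, "grip": -1}, {"linear": [-0.0, 0.0, -0.67], "spin": -0.0, "grip": -1}, {"linear": [-0.0, 0.0, -0.66], "spin": -0.0, "grip": -1}, {"linear": [-0.0, 0.0, -0.67], "spin": -0.0, "grip": -1}, {"linear": [-0.0, 0.0, -0.66], "spin": -0.0, "grip": -1}, {"linear": [-0.0, 0.0, -0.67], "spin": -0.0, "grip": -1}, {"linear": [-0.0, 0.0, -0.67], "spin": -0.0, "grip": -1}, {"linear": [0.46, -0.29, -0.5], "spin": 0.19, "grip": -1}]
[{"linear": [0.65, -0.36, -0.01], "spin": 0.7, "grip": -1}, {"linear": [0.63, -0.4, -0.0], "spin": 0.7, "grip": -1}, {"linear": [0.59, -0.45, -0.01], "spin": 0.7, "grip": -1}, {"linear": [0.56, -0.48, -0.0], "spin": 0.7, "grip": -1}, {"linear": [0.53, -0.53, -0.01], "spin": 0.7, "grip": -1}, {"linear": [0.49, -0.56, -0.01], "spin": 0.7, "grip": -1}, {"linear": [0.45, -0.59, -0.0], "spin": 0.7, "grip": -1}, {"linear": [0.41, -0.62, -0.01], "spin": 0.7, "grip": -1}]
[{"linear": [0.36, -0.65, -0.0], "spin": 0.7, "grip": -1}, {"linear": [0.31, -0.68, -0.01], "spin": 0.7, "grip": -1}, {"linear": [0.27, -0.69, -0.01], "spin": 0.7, "grip": -1}, {"linear": [0.22, -0.71, -0.0], "spin": 0.7, "grip": -1}, {"linear": [0.17, -0.73, -0.01], "spin": 0.7, "grip": -1}, {"linear": [0.11, -0.73, -0.0], "spin": 0.7, "grip": -1}, {"linear": [0.07, -0.74, -0.01], "spin": 0.7, "grip": -1}, {"linear": [0.01, -0.75, -0.01], "spin": 0.7, "grip": -1}]
[{"linear": [-0.02, -0.5, 0.0], "spin": 0.4, "grip": -1}, {"linear": [-0.04, -0.51, 0.0], "spin": 0.39, "grip": -1}]
end [556.03 -40.09 312.1    3.17] 26
```

Emit:
carry_out(targets=[{"linear":[0,0,-0.28],"spin":0,"grip":-1},{"linear":[0,0,-0.67],"spin":0,"grip":-1},{"linear":[0,0,-0.67],"spin":0,"grip":-1},{"linear":[0,0,-0.67],"spin":0,"grip":-1},{"linear":[0,0,-0.67],"spin":0,"grip":-1},{"linear":[0,0,-0.67],"spin":0,"grip":-1},{"linear":[0,0,-0.67],"spin":0,"grip":-1},{"linear":[0.3,-0.2,-0.5],"spin":0.19,"grip":-1}])

```text
t: 10.9
eef_pos: [514.2, 218.9, 312.0]
orientation: [-3.14, 0.001, -1.913]
ft_force: [-0.4, -0.5, -2.4]
opening: 15.2
gripper_force: 24.9
```

Emit:
carry_out(targets=[{"linear":[0.65,-0.36,-0.01],"spin":0.7,"grip":-1},{"linear":[0.63,-0.4,-0.0],"spin":0.7,"grip":-1},{"linear":[0.59,-0.45,-0.01],"spin":0.7,"grip":-1},{"linear":[0.56,-0.48,-0.0],"spin":0.7,"grip":-1},{"linear":[0.53,-0.53,-0.01],"spin":0.7,"grip":-1},{"linear":[0.49,-0.56,-0.01],"spin":0.7,"grip":-1},{"linear":[0.45,-0.59,-0.0],"spin":0.7,"grip":-1},{"linear":[0.41,-0.62,-0.01],"spin":0.7,"grip":-1}])

```text
t: 11.7
eef_pos: [533.1, 99.9, 311.7]
orientation: [-3.141, 0.0, -2.477]
ft_force: [0.3, -0.2, -2.9]
opening: 14.9
gripper_force: 24.9
```

Emit:
carry_out(targets=[{"linear":[0.36,-0.65,-0.0],"spin":0.7,"grip":-1},{"linear":[0.31,-0.68,-0.01],"spin":0.7,"grip":-1},{"linear":[0.27,-0.69,-0.01],"spin":0.7,"grip":-1},{"linear":[0.22,-0.71,-0.0],"spin":0.7,"grip":-1},{"linear":[0.17,-0.73,-0.01],"spin":0.7,"grip":-1},{"linear":[0.11,-0.73,-0.0],"spin":0.7,"grip":-1},{"linear":[0.07,-0.74,-0.01],"spin":0.7,"grip":-1},{"linear":[0.01,-0.75,-0.01],"spin":0.7,"grip":-1}])

```text
t: 12.5
eef_pos: [552.1, -17.6, 312.7]
orientation: [-3.141, 0.0, -3.037]
ft_force: [-0.0, 0.8, -3.0]
opening: 15.1
gripper_force: 24.9
```

Emit:
carry_out(targets=[{"linear":[-0.02,-0.5,0.0],"spin":0.4,"grip":-1},{"linear":[-0.04,-0.51,0.0],"spin":0.39,"grip":-1},{"linear":[0,0,0],"spin":0,"grip":-1},{"linear":[0,0,0],"spin":0,"grip":-1},{"linear":[0,0,0],"spin":0,"grip":-1}])

```text
t: 13.0
eef_pos: [555.1, -36.1, 312.1]
orientation: [3.141, 0.0, -3.111]
ft_force: [0.6, -0.0, -3.4]
opening: 15.0
gripper_force: 24.9
```

```bash
python3 - <<'E'
from m import *
W=grab('wrist','w4');o=arm.observe();print(o['eef_pos'],o['orientation'],o['ft_force'],o['opening'])
print(proj(W,[[559,-136.5,7],[666,-68,103],[453.5,-74,103],[669,-137,85],[450,-141,85]]))
cork=lambda r,g,b:(r-b>55)&(r>110)&(r-g>25)
u=np.asarray(W['image']).shape
a=col(W,(0,0,560,300),cork);print(a[0],a[1],plane(W,a[1],7))
mm=a[2].astype(np.uint8);c=max(cv2.findContours(mm,0,1)[0],key=cv2.contourArea);e=cv2.fitEllipse(cv2.convexHull(c));print(e,plane(W,e[0],7))
print(two(W,a[1],T,(340.05,244.5)),two(W,a[1],S,(314.2,220.4)))
for n,p in (('g2',(666,-68,103)),('g3',(453.5,-74,103))):
    q=proj(W,[p])[0].astype(int)
    if 15<q[0]<545 and 15<q[1]<400:
        g=ends(W,(max(q[0]-35,0),max(q[1]-35,0),q[0]+35,q[1]+35),45);print(n,g,[plane(W,x,103).round(1).tolist() for x in g[1:]])
E
```

```text
[555.12994963 -35.99530037 312.12527741] [ 3.14135729e+00  8.68101331e-05 -3.11115003e+00] [ 0.27122008 -0.47245141 -3.16209285] 14.941407377726282
[[210.38302236 167.18005485]
 [249.66712129 258.86666273]
 [246.29372964  91.0773827 ]
 [201.10617327 254.0478367 ]
 [192.99699382  87.92893827]]
[ 182  136   60   59 2720] [211.05367647 165.41213235] [ 556.25123803 -135.41613656    7.        ]
((211.04266357421875, 165.35633850097656), (57.47242736816406, 60.230777740478516), 125.76909637451172) [ 556.16593888 -135.43140038    7.        ]
(array([ 555.42311943, -134.62000083,   15.81974385]), np.float64(1.968444009951566)) (array([ 557.42699144, -135.44791456,    5.39723116]), np.float64(1.9597183336014095))
g2 (np.int32(1912), array([269.42991632, 260.14016736]), array([273.93957757, 221.93064775]), array([265.45439743, 293.82399826])) [[667.0, -41.6, 103.0], [613.3, -37.1, 103.0], [717.7, -45.8, 103.0]]
g3 (np.int32(446), array([247.55156951,  88.76233184]), array([248.31608236,  68.89671153]), array([246.8055867 , 108.14645503])) [[450.9, -72.6, 103.0], [428.8, -71.9, 103.0], [472.9, -73.2, 103.0]]
```

```bash
python3 - <<'E'
from plan import *
rows((555.1,-36,312.1,3.172),[(555.2,-42,312.1,3.171),(556,-129,312.1,3.171),(556.1,-135.4,312,3.171),(556.1,-135.4,300,3.171),(556.1,-135.4,145,3.171)],grip=-1,step=15)
E
```

```text
[{"linear": [0.0, -0.3, -0.0], "spin": 0.01, "grip": -1}, {"linear": [0.02, -0.72, -0.0], "spin": -0.0, "grip": -1}, {"linear": [0.01, -0.73, -0.0], "spin": -0.0, "grip": -1}, {"linear": [0.02, -0.72, -0.0], "spin": -0.0, "grip": -1}, {"linear": [0.01, -0.73, -0.0], "spin": 0.0, "grip": -1}, {"linear": [0.02, -0.72, -0.0], "spin": 0.0, "grip": -1}, {"linear": [0.01, -0.73, -0.0], "spin": 0.0, "grip": -1}, {"linear": [0.01, -0.32, 0.01], "spin": 0.0, "grip": -1}]
[{"linear": [-0.0, 0.0, 0.6], "spin": 0.0, "grip": -1}, {"linear": [-0.0, 0.0, 0.7], "spin": -0.0, "grip": -1}, {"linear": [-0.0, 0.0, 0.71], "spin": -0.0, "grip": -1}, {"linear": [-0.0, 0.0, 0.7], "spin": -0.0, "grip": -1}, {"linear": [-0.0, 0.0, 0.71], "spin": -0.0, "grip": -1}, {"linear": [-0.0, 0.0, 0.7], "spin": -0.0, "grip": -1}, {"linear": [-0.0, 0.0, 0.7], "spin": 0.0, "grip": -1}, {"linear": [-0.0, 0.0, 0.71], "spin": 0.0, "grip": -1}]
[{"linear": [-0.0, 0.0, 0.7], "spin": 0.0, "grip": -1}, {"linear": [-0.0, 0.0, 0.71], "spin": 0.0, "grip": -1}, {"linear": [-0.0, 0.0, 0.7], "spin": 0.0, "grip": -1}, {"linear": [-0.0, 0.0, 0.71], "spin": 0.0, "grip": -1}]
end [ 556.03 -135.42  144.9     3.17] 20
```

Emit:
carry_out(targets=[{"linear":[0,-0.3,0],"spin":0.01,"grip":-1},{"linear":[0.02,-0.72,0],"spin":0,"grip":-1},{"linear":[0.01,-0.73,0],"spin":0,"grip":-1},{"linear":[0.02,-0.72,0],"spin":0,"grip":-1},{"linear":[0.01,-0.73,0],"spin":0,"grip":-1},{"linear":[0.02,-0.72,0],"spin":0,"grip":-1},{"linear":[0.01,-0.73,0],"spin":0,"grip":-1},{"linear":[0.01,-0.32,0.01],"spin":0,"grip":-1}])

```text
t: 13.85
eef_pos: [555.9, -137.8, 311.6]
orientation: [-3.142, -0.0, -3.115]
ft_force: [0.6, 0.1, -2.2]
opening: 15.2
gripper_force: 24.9
```

Emit:
carry_out(targets=[{"linear":[0,0,0.6],"spin":0,"grip":-1},{"linear":[0,0,0.7],"spin":0,"grip":-1},{"linear":[0,0,0.7],"spin":0,"grip":-1},{"linear":[0,0,0.7],"spin":0,"grip":-1},{"linear":[0,0,0.7],"spin":0,"grip":-1},{"linear":[0,0,0.7],"spin":0,"grip":-1},{"linear":[0,0,0.7],"spin":0,"grip":-1},{"linear":[0,0,0.7],"spin":0,"grip":-1}])

```text
t: 14.65
eef_pos: [556.0, -135.9, 201.2]
orientation: [3.141, 0.0, -3.113]
ft_force: [0.6, 0.9, -3.2]
opening: 15.3
gripper_force: 24.9
```

```bash
python3 - <<'E'
from m import *
o=arm.observe();print(o['eef_pos'],o['orientation'],o['ft_force'])
S5=grab('side','s5');W5=grab('wrist','w5');z=o['eef_pos'][2]-110
# sleeve ends visible? wire ends / steel rim silhouette rows in side view
p=np.r_[[[556.5,-135.4,z+h] for h in(0,40,83,144)]];print(proj(S5,p).round(1).tolist())
im=np.asarray(S5['image']).astype(int).sum(2)//3
for h in (15,30,45):
    u,v=proj(S5,[[556.5,-135.4,z+h]])[0].round().astype(int); print(h,u,v,im[v,u-40:u+41:1].tolist())
E
```

```text
[ 556.0148502  -135.93202734  201.17249999] [ 3.14130893e+00  7.64191471e-05 -3.11310476e+00] [ 0.58407807  0.8528649  -3.19908804]
[[316.8, 194.1], [317.7, 180.8], [318.8, 165.7], [320.4, 142.8]]
15 317 189 [96, 97, 99, 97, 98, 98, 96, 95, 93, 92, 90, 100, 129, 138, 128, 164, 213, 215, 210, 215, 213, 216, 219, 189, 84, 78, 87, 92, 95, 96, 96, 97, 98, 97, 98, 100, 100, 99, 99, 100, 100, 98, 101, 97, 94, 90, 87, 86, 83, 84, 81, 80, 80, 84, 141, 205, 217, 215, 214, 213, 213, 213, 214, 216, 220, 180, 48, 1, 14, 19, 20, 22, 18, 18, 21, 17, 21, 20, 20, 18, 20]
30 317 184 [96, 98, 100, 101, 99, 97, 96, 96, 93, 94, 93, 87, 89, 110, 137, 146, 138, 124, 115, 105, 112, 144, 173, 182, 103, 77, 86, 90, 94, 95, 94, 96, 98, 99, 100, 100, 100, 99, 101, 101, 100, 101, 99, 100, 98, 93, 91, 89, 84, 85, 82, 80, 78, 74, 94, 166, 218, 216, 214, 213, 214, 215, 215, 216, 221, 180, 45, 11, 30, 51, 76, 91, 98, 104, 109, 113, 114, 117, 118, 123, 122]
45 318 179 [114, 113, 110, 114, 109, 107, 107, 122, 145, 164, 173, 176, 174, 175, 178, 179, 177, 186, 186, 181, 177, 164, 141, 96, 77, 85, 89, 91, 95, 93, 94, 97, 99, 99, 101, 101, 101, 99, 100, 101, 102, 101, 99, 99, 96, 92, 90, 87, 87, 84, 83, 82, 80, 80, 77, 100, 150, 172, 185, 205, 211, 211, 211, 218, 174, 73, 104, 137, 158, 165, 169, 174, 176, 178, 178, 178, 179, 179, 181, 180, 179]
```

In the side view the hanging can's axis is within about 0.5 mm of the mat's centre along the row. I'll lower it slowly.

Emit:
carry_out(targets=[{"linear":[0,0,0.6],"spin":0,"grip":-1},{"linear":[0,0,0.7],"spin":0,"grip":-1},{"linear":[0,0,0.7],"spin":0,"grip":-1},{"linear":[0,0,0.7],"spin":0,"grip":-1},{"linear":[0,0,0.6],"spin":0,"grip":-1},{"linear":[0,0,0.4],"spin":0,"grip":-1},{"linear":[0,0,0.2],"spin":0,"grip":-1},{"linear":[0,0,0],"spin":0,"grip":-1}])

```text
t: 15.55
eef_pos: [555.8, -135.9, 123.2]
orientation: [3.141, -0.001, -3.113]
ft_force: [-0.1, 0.7, -2.7]
opening: 14.7
gripper_force: 24.9
```

Emit:
carry_out(targets=[{"linear":[0,0,0.1],"spin":0,"grip":-1},{"linear":[0,0,0.05],"spin":0,"grip":-1},{"linear":[0,0,0],"spin":0,"grip":-1}])

```text
t: 15.85
eef_pos: [556.1, -136.0, 121.1]
orientation: [-3.141, 0.001, -3.113]
ft_force: [0.0, 1.0, -2.4]
opening: 14.8
gripper_force: 24.9
```

Emit:
carry_out(targets=[{"linear":[0,0,0.05],"spin":0,"grip":-1},{"linear":[0,0,0.05],"spin":0,"grip":-1},{"linear":[0,0,0],"spin":0,"grip":-1}])

```text
t: 16.15
eef_pos: [555.9, -135.9, 118.7]
orientation: [3.141, -0.0, -3.113]
ft_force: [0.1, 0.2, -3.0]
opening: 15.1
gripper_force: 24.9
```

Emit:
carry_out(targets=[{"linear":[0,0,0.05],"spin":0,"grip":-1},{"linear":[0,0,0],"spin":0,"grip":-1}])

```text
t: 16.35
eef_pos: [555.9, -135.9, 117.7]
orientation: [3.142, -0.0, -3.113]
ft_force: [0.3, 0.1, -3.7]
opening: 14.5
gripper_force: 24.9
```

Emit:
carry_out(targets=[{"linear":[0,0,0.04],"spin":0,"grip":-1},{"linear":[0,0,0],"spin":0,"grip":-1}])

```text
t: 16.55
eef_pos: [556.0, -136.0, 117.2]
orientation: [-3.141, 0.0, -3.113]
ft_force: [0.0, 0.5, -2.1]
opening: 14.9
gripper_force: 24.9
```

Emit:
carry_out(targets=[{"linear":[0,0,0.04],"spin":0,"grip":-1},{"linear":[0,0,0],"spin":0,"grip":-1},{"linear":[0,0,0],"spin":0,"grip":-1}])

```text
t: 16.85
eef_pos: [556.2, -136.1, 117.0]
orientation: [-3.141, 0.001, -3.113]
ft_force: [-1.3, -0.4, 2.3]
opening: 15.2
gripper_force: 25.0
```

Emit:
carry_out(targets=[{"linear":[0,0,0.03],"spin":0,"grip":-1},{"linear":[0,0,0],"spin":0,"grip":-1},{"linear":[0,0,0],"spin":0,"grip":-1}])

```text
t: 17.15
eef_pos: [556.3, -136.1, 116.9]
orientation: [-3.141, 0.002, -3.113]
ft_force: [-1.5, -0.4, 5.4]
opening: 15.1
gripper_force: 25.0
```

The can stands on the mat with the arm's weight just off it. I'll fold the handle along its arc towards +y with a light grip.

Emit:
carry_out(targets=[{"linear":[0,0,-0.02],"spin":0,"grip":-1},{"linear":[0,0.38,0.02],"spin":0,"grip":-1},{"linear":[0,0.38,0.06],"spin":0,"grip":-1},{"linear":[0,0.37,0.09],"spin":0,"grip":-1},{"linear":[0,0.36,0.13],"spin":0,"grip":-1}], grip_force=8)

```text
t: 17.65
eef_pos: [555.0, -105.2, 109.4]
orientation: [3.141, -0.0, -3.113]
ft_force: [-0.9, -0.7, 0.2]
opening: 15.4
gripper_force: 8.0
```

Emit:
carry_out(targets=[{"linear":[0,0.34,0.1],"spin":0,"grip":-1},{"linear":[0,0.32,0.16],"spin":0,"grip":-1},{"linear":[0,0.3,0.23],"spin":0,"grip":-1},{"linear":[0,0.28,0.26],"spin":0,"grip":-1}])

```text
t: 18.05
eef_pos: [554.4, -80.9, 94.5]
orientation: [-3.142, -0.0, -3.113]
ft_force: [0.3, -1.3, -0.2]
opening: 15.5
gripper_force: 8.0
```

Emit:
carry_out(targets=[{"linear":[0,0.25,0.28],"spin":0,"grip":-1},{"linear":[0,0.22,0.31],"spin":0,"grip":-1},{"linear":[0,0.16,0.28],"spin":0,"grip":-1},{"linear":[0,0,0],"spin":0,"grip":-1}])

```text
t: 18.45
eef_pos: [553.5, -68.4, 76.3]
orientation: [3.141, -0.002, -3.113]
ft_force: [0.4, -1.8, -0.1]
opening: 15.8
gripper_force: 8.0
```

Emit:
carry_out(targets=[{"linear":[0,0,0],"spin":0,"grip":-0.45},{"linear":[0,0,0],"spin":0,"grip":-0.45},{"linear":[0,0,0],"spin":0,"grip":-0.45},{"linear":[0,0,-0.2],"spin":0,"grip":-0.45},{"linear":[0,0,-0.5],"spin":0,"grip":-0.45},{"linear":[0,0,-1],"spin":0,"grip":-0.45},{"linear":[0,0,-1],"spin":0,"grip":-0.45},{"linear":[0,0,-1],"spin":0,"grip":-0.45}])

```text
t: 19.25
eef_pos: [554.2, -68.8, 153.5]
orientation: [-3.141, 0.001, -3.113]
ft_force: [-0.2, -0.2, 0.5]
opening: 24.0
gripper_force: 0.0
```

Emit:
carry_out(targets=[{"linear":[0,0.5,-1],"spin":0,"grip":-0.45},{"linear":[0,1,-1],"spin":0,"grip":-0.45},{"linear":[0,1,-1],"spin":0,"grip":-0.45},{"linear":[0,1,-1],"spin":0,"grip":-0.45},{"linear":[0,1,-1],"spin":0,"grip":-0.45},{"linear":[0,1,-1],"spin":0,"grip":-0.45},{"linear":[0,0,-1],"spin":0,"grip":-0.45},{"linear":[0,0,0],"spin":0,"grip":-0.45}])

```text
t: 20.05
eef_pos: [551.7, 41.7, 296.0]
orientation: [-3.141, 0.007, -3.112]
ft_force: [0.0, -0.8, 0.6]
opening: 23.8
gripper_force: 0.0
```

```bash
python3 - <<'E'
from m import *
o=arm.observe();print(o['t'],o['eef_pos'],o['ft_force'])
S6=grab('side','s6');W6=grab('wrist','w6');T6=grab('top','t6')
for n,p in (('new',(556.5,-68,110)),('g2',(666,-68,103)),('g3',(453.5,-74,103))):
    for nm,D in(('S',S6),('W',W6),('T',T6)):
        q=proj(D,[p])[0].astype(int);r=28 if nm=='W' else 16
        if r<q[0]<560-r and r<q[1]<420-r:
            g=ends(D,(q[0]-r,q[1]-r,q[0]+r,q[1]+r),60 if nm!='W' else 45)
            print(n,nm,g[0],np.round(g[1],1),[plane(D,x,p[2] if n!='new' else 110).round(1).tolist() for x in g[1:]])
# can body silhouette in side view
z=7
im=np.asarray(S6['image']).astype(int).sum(2)//3
for h in (15,25,35):
    u,v=proj(S6,[[557.5,-136,z+h]])[0]; print(h,u.round(1),v.round(1),im[int(round(v)),int(u)-25:int(u)+26].tolist(),int(u)-25)
E
```

```text
20.05 [551.65887518  41.74649197 296.01553615] [ 0.04538357 -0.83339003  0.63904958]
new S 129 [305.9 202.4] [[556.5, -68.9, 110.0], [532.3, -69.8, 110.0], [580.8, -68.1, 110.0]]
new W 476 [181.6 180.1] [[553.9, -69.8, 110.0], [532.0, -70.7, 110.0], [577.1, -68.9, 110.0]]
new T 72 [319.3 229.4] [[555.6, -71.2, 110.0], [577.2, -70.2, 110.0], [535.9, -72.2, 110.0]]
g2 S 105 [264.9 192.2] [[666.3, -68.1, 103.0], [642.5, -67.5, 103.0], [691.3, -68.7, 103.0]]
g2 W 1315 [187.6 277.7] [[684.3, -70.4, 103.0], [681.4, -34.4, 103.0], [687.4, -107.7, 103.0]]
g2 T 224 [318.6 181.7] [[684.2, -52.7, 103.0], [708.9, -33.8, 103.0], [651.4, -77.7, 103.0]]
g3 S 140 [347.9 216.2] [[454.0, -74.7, 103.0], [430.8, -74.4, 103.0], [477.3, -75.0, 103.0]]
g3 W 538 [176.6  88.5] [[450.8, -73.1, 103.0], [428.9, -72.8, 103.0], [473.2, -73.5, 103.0]]
g3 T 99 [314.3 271.4] [[453.5, -74.0, 103.0], [474.5, -75.1, 103.0], [432.2, -73.0, 103.0]]
15 315.0 215.4 [147, 145, 148, 147, 147, 147, 154, 162, 162, 154, 135, 110, 73, 79, 85, 87, 91, 92, 94, 94, 91, 82, 84, 85, 87, 87, 87, 88, 89, 90, 90, 88, 86, 84, 83, 82, 79, 77, 77, 80, 88, 98, 107, 97, 78, 78, 81, 84, 76, 29, 8] 289
25 315.2 212.4 [130, 145, 144, 145, 144, 143, 144, 148, 154, 155, 140, 89, 77, 84, 89, 93, 91, 90, 80, 82, 85, 84, 87, 84, 87, 87, 89, 90, 89, 89, 89, 88, 87, 85, 83, 80, 80, 76, 73, 78, 88, 88, 83, 76, 76, 87, 112, 139, 129, 47, 9] 290
35 315.4 209.4 [102, 136, 147, 146, 144, 147, 146, 147, 148, 148, 133, 85, 78, 80, 76, 76, 80, 90, 88, 85, 86, 88, 87, 88, 88, 90, 93, 97, 96, 96, 93, 90, 87, 85, 83, 80, 78, 79, 80, 78, 75, 115, 137, 135, 143, 135, 152, 150, 143, 123, 100] 290
```

The sleeve sits at z ≈ 110 mm, in line with the row within about 1°, and on the same side as the others. The can is about 3 mm off the mat's centre, and the other two cans haven't moved. Handing in.

```bash
python3 -c "
from bench import hand_in
print(hand_in())"
```

```text
the job is handed in; nothing more can be done
None
```

The job is handed in, with no verdict shown: the can stands released on the cork mat about 3 mm off centre, its ears in line with the row and its handle folded to the same side as the others. The other two cans had not moved in the last pictures; I did not re-measure the bottles and the jar.

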